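# Bring the wheel-bolt jar round on the parts carousel and hold it there

### The arm

A 6-joint arm with a two-finger parallel gripper is mounted at the origin on the work surface. World frame = base frame: x ahead of the robot, y to its left, z up, the work surface at z = 0. Lengths are in mm, angles in rad, forces in N, time in s.
With the tool pointing down it reaches from about 400 to 925 mm from the base axis. Payload 12.5 kg.
Tool frame: the origin (TCP) lies at the centre of the arm's flange, where the gripper is bolted on; the fingertips stand 190 mm ahead of it and the grasp point (between the pads) lies 171 mm ahead of it; z points along the fingers, y is the direction in which the jaws open and shut (so a half turn about z gives the same grasp; the last joint's range is limited). The gripper opens to 95 mm and grips with 3 to 60 N. Pads are 20 mm wide; open, the fingers measure 119 mm over their backs; the gripper's body (75 mm by 180 mm) begins 59 mm behind the grasp point.
Start: joints at [-1.306, 0.491, 1.559, -0, 1.092, -0.106], TCP at [226.495, -582.516, 404.761] pointing down, gripper open.
Joint ranges: [-3.1, 3.1], [-0.84, 2.19], [0.05, 2.79], [-1.13, 4.28], [0.06, 2.93], [-2.69, 2.69]. Speed limits (rad/s): [2.22, 2.22, 2.79, 3.14, 3.14, 3.14].

### API

Orientations are given as [roll, pitch, yaw] about the fixed x, y, z axes, in that order (R = Rz(yaw) Ry(pitch) Rx(roll)).
In Python, from cell import env gives the robot as it stands.
- The arm moves only by the shell command python3 -m pendant 'ROWS'. ROWS is JSON, a list of rows, each an object of numbers: "x", "y", "z": the shift along the tool's x, y, z in units of 150 mm (1.0 is 150 mm); "rx", "ry", "rz": the turn, a rotation vector about the tool's x, y, z in units of 45 degrees (1.0 is 45 degrees); "jaw": the opening, from 0 (shut) to 1 (fully open). In form: [{"x": .., "y": .., "z": .., "rx": .., "ry": .., "rz": .., "jaw": ..}, ...]. A call has 1 to 10 rows; each row is the pose to reach, as a shift and turn from the pose commanded when the call began, along the tool's axes at that moment; what a row does not reach only later rows make up. A row lasts 1/8 s, in which the tool goes at most 62.5 mm and 10.7 degrees, less where a joint would pass 70% of its speed; a pose out of reach is approached as far as the arm can. A call with a number of a shift or a turn outside -1 to 1 is refused whole. A call with a gripper value outside its range is refused whole. The fingers move at their own pace and stop on an object; the grip force is fixed at half the most. Time passes only in rows, so rows that repeat a pose let the fingers close. It gives the time, the measured TCP pose, the force and the opening at its end, in the units of the state.
- env.state(): the state, without advancing time (a new reading comes with each control period).
- env.read_camera(name): name is "scene" or "top" or "wrist"; returns a dict with "img" (384x512x3 uint8, red, green, blue), "fx", "fy", "cx", "cy" (pixels), "rvec" (rotation vector, rad) and "tvec" (3), from world to camera coordinates, as OpenCV has them. Camera axes: x right, y down, z forward; pixel columns grow to the right and rows downward; lengths in mm; the calibration is good to about 2 mm. A picture is of the moment at which its call begins. There is no depth.
- env.job_done(): hands the job in, once; it reports no verdict.
The state is a dict: "t": time; "joints": joint angles; "qvel": joint speeds; "tau": joint torques, N m; "eef_pos": TCP position; "tcp_rot": TCP orientation; "ft_force": force on the tool from outside, world axes, zero at the start; "moment": the same for the moment, N m; "opening": opening from 0.0 (shut) to 1.0 (fully open).
Only numpy, scipy, OpenCV 4.12 (cv2) and the standard library are available. Lean on these libraries where they do the work, as an engineer would, in place of code of your own. Each camera call takes 0.05 s, during which the arm holds its last target.

### The job

The parts carousel on the bench is locked: swing its locking lever a quarter turn, until it points straight out from the carousel, to free it. Then turn the carousel until the jar with the wheel bolt standing on its lid faces the front, centred behind the pick tray, so that it can be picked from across the bench. The lock stays off, so finish while gripping the carousel's rail and holding it still there; leave the other things on the bench where they are.

Things in the scene. Friction and masses are not known exactly. Their poses are not given: they have to be found in the camera images.
- stand: Fixed grey stand of the parts carousel, bolted to the bench: square base plate 270 x 270 x 12 mm. Origin: on the carousel's vertical turning axis, at bench height. Its x axis points to the front of the stand, the side with the pick tray, away from the robot; z is up. It stands at a different place and yaw (up to 15 degrees) each time.
- front_mid (a point): Middle of the near rim of the pick tray, a shallow open grey tray (76 x 130 x 30 mm) fixed to the front of the stand; this point is 165 mm from the turning axis, straight in front of it, 30 mm above the bench. It marks the front and does not turn.
- hub_top (a point): Top of the steel hub in the middle of the carousel, on the turning axis, 114 mm above the bench. The aluminium tray has a radius of 158 mm, its floor is 42 mm up. Six clear jars, 52 mm across, are fixed to it, centres 85 mm from the axis, 60 degrees apart. Locked, it has only a few degrees of play; freed, it turns endlessly both ways, easily (about 0.5 N at the rail), and hardly runs on.
- rail: Steel rail of the carousel: a level ring of round 9 mm tube that turns with it, centre line of radius 148 mm, 82 mm above the bench and 40 mm above the tray floor, on six posts midway between the jars. 32 mm are free between tube and jars: it can be gripped across the tube from above anywhere. Origin: centre of the ring, at tube height; its x axis points to the wheel-bolt jar.
- bolt_jar (a point): Middle of the lid's top of the wanted jar, the one with a wheel bolt standing upright, head down, on its lid (46 mm tall, shank 16 mm, the highest thing on the carousel; the other five lids carry low samples such as a washer or a nut). 85 mm from the turning axis, 94 mm above the bench. Turns with the carousel; starts anywhere round it except near the front.
- lock_lever (a joint): Angle of the locking lever about its upright pivot, rad: 0 = locked, lying along the carousel's edge and pointing towards the front; it grows anticlockwise seen from above; 1.571 = pointing straight out from the carousel, free; stop at 2.2. It draws a plunger out of a toothed ring under the tray, clear from about 1.2 on. It is stiff (about 2 N at the grip) and stays where it is left.
- lever_grip (a point): Centre of the locking lever's upright round black grip: 22 mm diameter, from 42 to 81 mm above the bench, this point 64 mm above it. 85 mm from the pivot, on a flat steel arm whose top is 36 mm above the bench. About 50 mm are free between grip and rail. Moves with the lever.
- lever_pivot (a point): Point on the locking lever's upright pivot axis, 64 mm above the bench; 196 mm from the turning axis, on the robot's side of the stand and to the left (120 degrees anticlockwise from the front).
- oil_filter: Bystander: white oil filter can, 76 mm diameter, 88 mm high, upright. Origin: centre of its underside.
- pad_carton: Bystander: cardboard carton, 80 x 125 x 60 mm. Origin: centre of its underside.
- bearing: Bystander: steel bearing lying flat, 72 mm across, 20 mm high. Origin: centre of its underside.
- spanner: Bystander: steel spanner lying flat, 190 mm long. Origin: centre of its underside.
- spray_can: Bystander: spray can, 64 mm diameter, 160 mm high, upright. Origin: centre of its underside.
- plug_box: Bystander: small box of spark plugs, 100 x 28 x 28 mm. Origin: centre of its underside.
- brake_disc: Bystander: brake disc lying flat, 190 mm across, 36 mm high. Origin: centre of its underside.

How it is judged (in metres and radians):
On the way:
1. the locking lever has been swung a quarter turn and points straight out from the carousel (value of joint lock_lever between 1.37 and 1.77 rad), for 0.3 s.
At the end, for the whole second after the job is handed in: The wheel-bolt jar is at the front, at most 12 mm (8 degrees) sideways of the line from the turning axis through the pick tray; the carousel is still and the fingers still grip its rail (over 2 N); the locking lever points straight out (90 degrees, within 11); no bystander moved over 20 mm (all of step 1 and x of bolt_jar in the frame of stand above 0.05 m and y of bolt_jar in the frame of stand between -0.012 and 0.012 m and angular speed of rail below 0.05 rad/s and contact force between the fingers and rail above 2 N); the arm keeps its last pose, push and grip.
It fails at once if a bystander on the bench is moved by more than 20 mm (distance of any of oil_filter, pad_carton, bearing, spanner, spray_can, plug_box, brake_disc from where it was at the start of the episode above 0.02 m).
It also fails if it takes over 67 s, if anything falls off the work surface, if the arm or the gripper's body presses on something with over 40 N, if the wrist force passes 120 N, or if a joint passes its speed limit or range.

## Working session

There is one attempt and no reset: what is moved stays moved. The work goes in short steps, Python scripts to look and compute and a shell command to move; the robot and the scene stay as the last step left them, time stands still between calls to the robot, and variables do not carry over. Pictures are saved under pics/ and viewed, and the job is handed in when it is done.

```bash
ls; mkdir -p pics
python3 - <<'E'
from cell import env
import cv2
print(env.state())
for n in("scene","top"):
    c=env.read_camera(n); cv2.imwrite(f"pics/{n}0.png",cv2.resize(c["img"][:,:,::-1],(800,600),interpolation=cv2.INTER_CUBIC))
    print(n,{k:v for k,v in c.items() if k!="img"})
E
```

```text
pics
{'t': 0.0, 'joints': array([-1.30560039e+00,  4.91572063e-01,  1.55949438e+00, -1.36336953e-06,
        1.09170123e+00, -1.05619574e-01]), 'qvel': array([ 1.35292155e-04, -8.98416505e-04, -7.60065243e-05, -1.18670257e-03,
       -5.69442328e-04,  1.55374896e-03]), 'tau': array([-1.51951386e-03, -6.12638354e+01, -2.58179086e+01,  6.92676427e-02,
        4.82246862e-02, -9.55320866e-05]), 'eef_pos': array([ 226.48275809, -582.47324468,  404.13838068]), 'tcp_rot': array([-3.14042405e+00, -1.22672753e-04,  3.70816070e-01]), 'ft_force': array([ 0.43400509,  0.15642684, -0.28890299]), 'moment': array([ 0.03263309, -0.03658516,  0.06974163]), 'opening': 0.9976666063141691}
scene {'fx': 392.6111289370144, 'fy': 392.6111289370144, 'cx': 257.6863151772444, 'cy': 196.2379027278576, 'rvec': array([ 2.03209647,  1.22994942, -0.54271679]), 'tvec': array([-243.63764766, -260.44668606, 1747.25169923])}
top {'fx': 369.19281985872897, 'fy': 369.19281985872897, 'cx': 259.3367402311984, 'cy': 195.1222344789936, 'rvec': array([ 2.20362515, -2.15962363,  0.05037896]), 'tvec': array([  -8.45517056,  570.60435936, 1384.40287003])}
```

View pics/scene0.png

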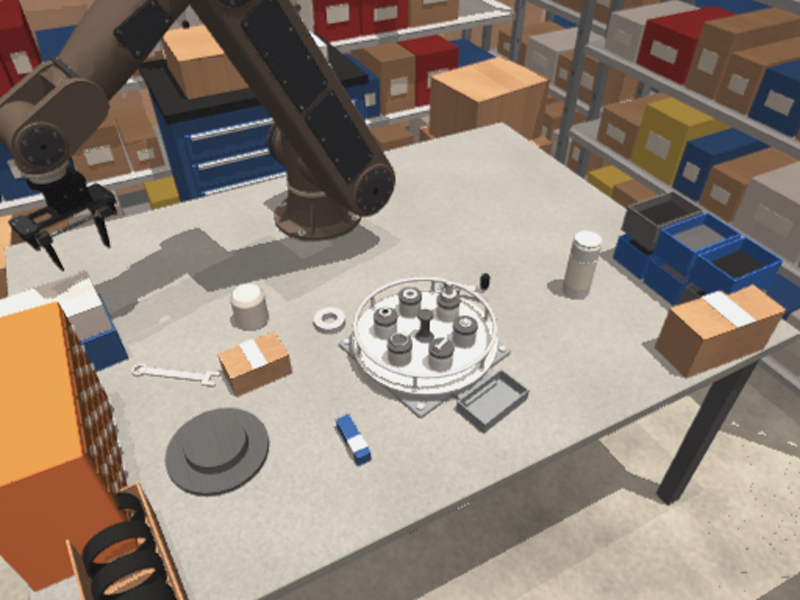

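View pics/top0.png

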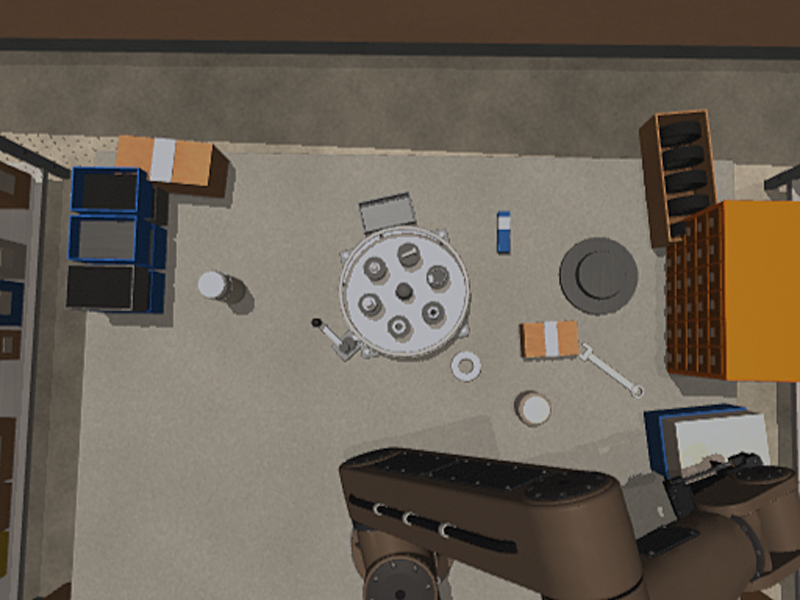

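```bash
cat > h.py <<'E'
import numpy as np,cv2
from scipy.spatial.transform import Rotation as R
from cell import env
def K(c): return np.array([[c["fx"],0,c["cx"]],[0,c["fy"],c["cy"]],[0,0,1.]])
def proj(c,P): 
    return cv2.projectPoints(np.float64(P).reshape(-1,1,3),c["rvec"],c["tvec"],K(c),None)[0][:,0]
def ray(c,uv,z):
    Rm=cv2.Rodrigues(c["rvec"])[0]; o=-Rm.T@c["tvec"]; d=Rm.T@np.linalg.inv(K(c))@np.array([uv[0],uv[1],1.])
    return o+d*(z-o[2])/d[2]
E
python3 - <<'E'
from h import *
for n,(a,b,w,h) in {"top":(190,110,130,130),"scene":(200,150,150,130)}.items():
    c=env.read_camera(n); im=c["img"][b:b+h,a:a+w,::-1]
    f=min(800/w,600/h); cv2.imwrite(f"pics/{n}_z.png",cv2.resize(im,None,fx=4.5,fy=4.5,interpolation=cv2.INTER_CUBIC))
E
```

```text
(no output)
```

View pics/top_z.png

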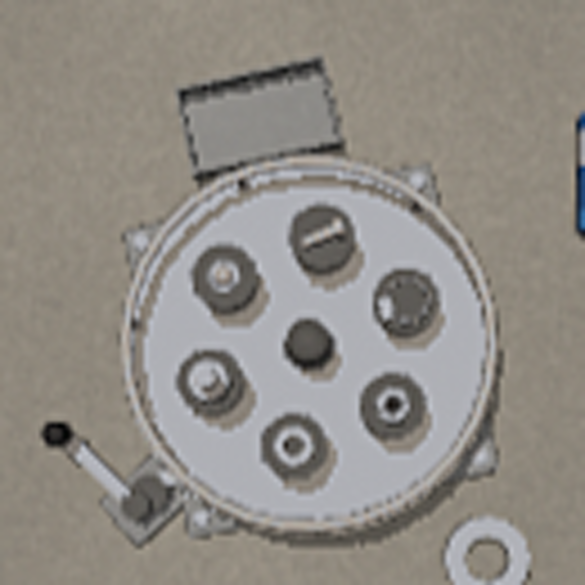

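View pics/scene_z.png

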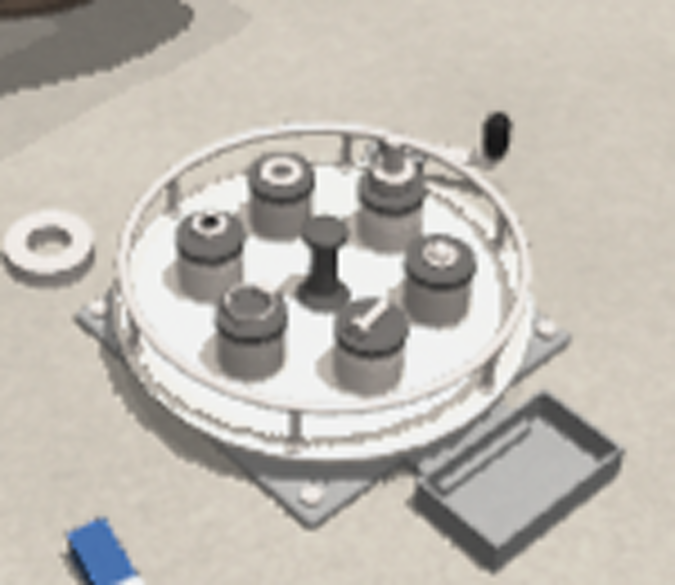

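```bash
cat > fit.py <<'E'
from h import *
from scipy.optimize import least_squares
T=env.read_camera("top");S=env.read_camera("scene")
f=lambda p,a,b:((p[0]+.5)/4.5-.5+a,(p[1]+.5)/4.5-.5+b)
t=lambda *p:f(p,190,110); s=lambda *p:f(p,200,150)
def st(q,pts):
    pts=np.float64(pts).reshape(-1,3); c,sn=np.cos(q[2]),np.sin(q[2])
    return np.c_[q[0]+c*pts[:,0]-sn*pts[:,1],q[1]+sn*pts[:,0]+c*pts[:,1],pts[:,2]]
L=[(T,t(309,342),(0,0,114)),(S,s(326,230),(0,0,114)),
(T,t(180,93),(241,65,30)),(T,t(322,60),(241,-65,30)),(T,t(343,148),(165,-65,30)),(T,t(198,178),(165,65,30)),
(S,s(543,395),(165,65,30)),(S,s(416,487),(165,-65,30)),(S,s(622,452),(241,65,30))]
r=lambda q:np.concatenate([proj(c,st(q,P))[0]-uv for c,uv,P in L])
q=least_squares(r,[650,0,0]).x
if __name__=="__main__":
    print(q,np.degrees(q[2]),r(q).round(1))
    pv=st(q,(196*np.cos(2*np.pi/3),196*np.sin(2*np.pi/3),64))[0]
    g0=ray(T,t(57,433),81);g1=ray(S,s(497,118),81)
    print("pivot",pv,"grip",g0,g1,np.linalg.norm(g0[:2]-pv[:2]))
    print("lever world ang",np.degrees(np.arctan2(*(g0-pv)[1::-1])),"out dir",np.degrees(q[2])+120)
    for n,p,sc in(("top bolt",t(205,378),T),("jar",t(225,277),T)):
        b=ray(sc,p,94+ (20 if n[0]=='t' else 0)); v=b[:2]-q[:2]; print(n,b,np.linalg.norm(v),np.degrees(np.arctan2(v[1],v[0])-q[2]))
    for n,c,o in(("top",T,(190,110)),("scene",S,(200,150))):
        im=cv2.resize(c["img"][o[1]:o[1]+130,o[0]:o[0]+140,::-1],None,fx=4.5,fy=4.5,interpolation=cv2.INTER_CUBIC)
        def d(P,col):
            for u in proj(c,P): cv2.circle(im,tuple(int(x) for x in ((u-o)+.5)*4.5),2,col,-1)
        a=np.radians(np.arange(0,360,5)); d(st(q,np.c_[148*np.cos(a),148*np.sin(a),82+0*a]),(0,0,255))
        d(st(q,[l[2] for l in L]),(0,255,0)); d([pv],(255,0,0)); d([g0],(255,255,0))
        a=np.arctan2(*(g0-pv)[1::-1]); d([(pv[0]+85*np.cos(a),pv[1]+85*np.sin(a),z) for z in(42,81)],(0,255,255))
        b=ray(T,t(205,378),114);v=b[:2]-q[:2];v/=np.linalg.norm(v);print(v)
        d([(q[0]+85*v[0],q[1]+85*v[1],z) for z in (94,140)],(255,0,255))
        cv2.imwrite(f"pics/{n}_fit.png",im)
E
python3 fit.py
```

```text
[6.01027842e+02 8.62986158e+00 2.29133084e-01] 13.128358658409581 [-0.8 -0.8 -1.3 -0.9 -1.4 -1.5  0.4 -1.3 -0.1 -1.5 -1.3 -1.1 -1.1 -1.4
 -1.6 -1.2 -0.8 -0.3]
pivot [467.03536492 151.67536548  64.        ] grip [523.70438548 208.21654241  81.        ] [524.74529483 214.54430545  81.        ] 80.05174938398254
lever world ang 44.93529825527533 out dir 133.12835865840958
top bolt [568.33196085  87.12468541 114.        ] 85.03209974824183 99.48510247253851
jar [651.11035231  74.73460714  94.        ] 82.93428279874757 39.72321561073052
[-0.38451221  0.9231199 ]
[-0.38451221  0.9231199 ]
```

View pics/top_fit.png

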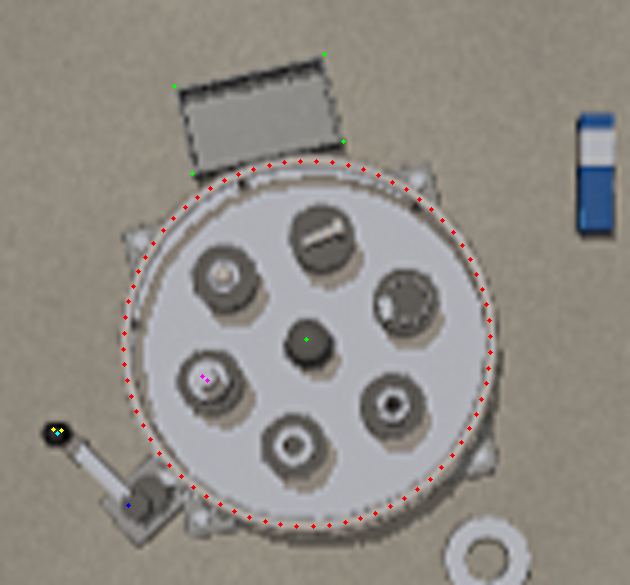

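View pics/scene_fit.png

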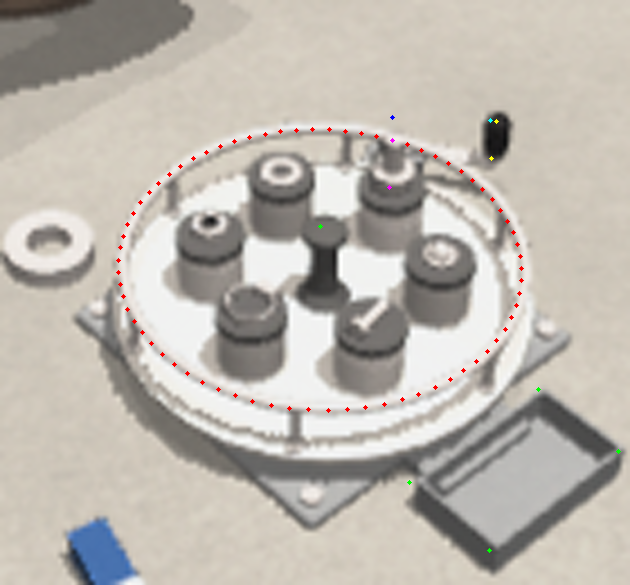

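```bash
cat > to.py <<'E'
import sys
from h import *
def go(x,y,z,yaw):
    """TCP target mm, yaw deg -> tool-frame shift/turn in pendant units"""
    s=env.state(); Rm=R.from_euler("xyz",s["tcp_rot"]); Rt=R.from_euler("xyz",[np.pi,0,np.radians(yaw)])
    d=Rm.inv().apply(np.array([x,y,z])-s["eef_pos"])/150; w=(Rm.inv()*Rt).as_rotvec()/(np.pi/4)
    print("t",round(s["t"],2),"pos",s["eef_pos"].round(1),"rot",np.degrees(s["tcp_rot"]).round(1),"F",s["ft_force"].round(1),"open",round(s["opening"],3),"j",s["joints"].round(2))
    print("shift",d.round(3),"turn",w.round(3))
if __name__=="__main__": go(*map(float,sys.argv[1:5]))
E
python3 to.py 525 209 400 90
python3 -m pendant '[{"x":1,"y":-0.9,"rz":-0.4,"jaw":1},{"x":1,"y":-0.9,"rz":-0.4,"jaw":1},{"x":1,"y":-0.9,"rz":-0.4,"jaw":1},{"x":1,"y":-0.9,"rz":-0.4,"jaw":1}]'
python3 to.py 525 209 400 90
```

```text
t 0.3 pos [ 226.5 -582.5  404.5] rot [-180.    -0.    21.2] F [ 0.2  0.5 -0.3] open 1.003 j [-1.31  0.49  1.56 -0.    1.09 -0.11]
shift [ 3.767 -4.197  0.032] turn [-0.    -0.    -1.528]
t 0.3 pos [ 226.5 -582.5  404.5] rot [-180.    -0.    21.2] F [ 0.2  0.5 -0.3] open 1.003 j [-1.31  0.49  1.56 -0.    1.09 -0.11]
shift [ 3.767 -4.197  0.032] turn [-0.    -0.    -1.528]invalid input
```

```bash
python3 -m pendant '[{"x":1.0,"y":-0.9,"z":0.0,"rx":0.0,"ry":0.0,"rz":-0.4,"jaw":1.0},{"x":1.0,"y":-0.9,"z":0.0,"rx":0.0,"ry":0.0,"rz":-0.4,"jaw":1.0},{"x":1.0,"y":-0.9,"z":0.0,"rx":0.0,"ry":0.0,"rz":-0.4,"jaw":1.0},{"x":1.0,"y":-0.9,"z":0.0,"rx":0.0,"ry":0.0,"rz":-0.4,"jaw":1.0}]'
python3 to.py 525 209 400 90
```

```text
t: 0.8
eef_pos: [318.4, -399.7, 405.1]
tcp_rot: [-3.142, -0.0, 0.688]
ft_force: [-1.0, -1.0, -0.9]
opening: 0.999
t 0.8 pos [ 318.4 -399.7  405.1] rot [-180.    -0.    39.4] F [-1.  -1.  -0.9] open 0.999 j [-1.03  0.33  1.83  0.    0.98 -0.14]
shift [ 3.64  -2.261  0.035] turn [ 0.    -0.    -1.124]
```

```bash
python3 -m pendant '[{"x":1.0,"y":-0.5,"z":0.0,"rx":0.0,"ry":0.0,"rz":-0.3,"jaw":1.0},{"x":1.0,"y":-0.5,"z":0.0,"rx":0.0,"ry":0.0,"rz":-0.3,"jaw":1.0},{"x":1.0,"y":-0.5,"z":0.0,"rx":0.0,"ry":0.0,"rz":-0.3,"jaw":1.0},{"x":1.0,"y":-0.5,"z":0.0,"rx":0.0,"ry":0.0,"rz":-0.3,"jaw":1.0}]'
python3 to.py 525 209 400 90
```

```text
t: 1.3
eef_pos: [386.8, -247.9, 405.0]
tcp_rot: [3.141, 0.0, 0.924]
ft_force: [-0.3, -0.0, 0.2]
opening: 1.0
t 1.3 pos [ 386.8 -247.9  405. ] rot [180.    0.   52.9] F [-0.3 -0.   0.2] open 1.0 j [-0.71  0.26  1.95 -0.    0.94 -0.07]
shift [ 2.986 -1.102  0.032] turn [ 0.001  0.    -0.824]
```

```bash
python3 -m pendant '[{"x":1.0,"y":-0.4,"z":0.0,"rx":0.0,"ry":0.0,"rz":-0.4,"jaw":1.0},{"x":1.0,"y":-0.4,"z":0.0,"rx":0.0,"ry":0.0,"rz":-0.4,"jaw":1.0},{"x":1.0,"y":-0.4,"z":0.0,"rx":0.0,"ry":0.0,"rz":-0.4,"jaw":1.0},{"x":1.0,"y":-0.4,"z":0.0,"rx":0.0,"ry":0.0,"rz":-0.4,"jaw":1.0}]'
python3 to.py 525 209 400 90
```

```text
t: 1.8
eef_pos: [429.7, -93.1, 404.8]
tcp_rot: [3.141, 0.0, 1.237]
ft_force: [0.1, -0.1, 0.5]
opening: 0.997
t 1.8 pos [429.7 -93.1 404.8] rot [180.    0.   70.9] F [ 0.1 -0.1  0.5] open 0.997 j [-0.36  0.23  1.99 -0.    0.92 -0.03]
shift [ 2.111 -0.06   0.032] turn [ 0.001  0.    -0.425]
```

```bash
python3 -m pendant '[{"x":1.0,"y":0.0,"z":0.0,"rx":0.0,"ry":0.0,"rz":-0.42,"jaw":1.0},{"x":1.0,"y":0.0,"z":0.0,"rx":0.0,"ry":0.0,"rz":-0.42,"jaw":1.0},{"x":1.0,"y":0.0,"z":0.0,"rx":0.0,"ry":0.0,"rz":-0.42,"jaw":1.0}]'
python3 to.py 510 209 400 90
```

```text
t: 2.17
eef_pos: [479.8, 48.6, 404.6]
tcp_rot: [3.141, 0.0, 1.567]
ft_force: [0.1, -0.3, -0.7]
opening: 1.002
t 2.17 pos [479.8  48.6 404.6] rot [180.    0.   89.8] F [ 0.1 -0.3 -0.7] open 1.002 j [-0.04  0.29  1.9  -0.    0.95 -0.03]
shift [1.07  0.197 0.031] turn [ 0.001  0.    -0.005]
```

Near; move over the grip and look with the wrist camera.

```bash
python3 -m pendant '[{"x":1.0,"y":0.2,"z":0.3,"rx":0.0,"ry":0.0,"rz":0.0,"jaw":1.0},{"x":1.0,"y":0.2,"z":0.3,"rx":0.0,"ry":0.0,"rz":0.0,"jaw":1.0},{"x":1.0,"y":0.2,"z":0.3,"rx":0.0,"ry":0.0,"rz":0.0,"jaw":1.0},{"x":1.0,"y":0.2,"z":0.3,"rx":0.0,"ry":0.0,"rz":0.0,"jaw":1.0}]'
python3 to.py 525 209 235 90
python3 - <<'E'
from h import *
c=env.read_camera("wrist"); cv2.imwrite("pics/w1.png",cv2.resize(c["img"][:,:,::-1],(800,600)))
q=[600,8,.229]
for P in [(0,0,114),(196*np.cos(2.0944),196*np.sin(2.0944),64)]:
    w=[q[0]+np.cos(q[2])*P[0]-np.sin(q[2])*P[1],q[1]+np.sin(q[2])*P[0]+np.cos(q[2])*P[1],P[2]]
    print(w,proj(c,w)*800/512)
print(proj(c,[525,209,81])*800/512)
np.save("w1.npy",c,allow_pickle=True)
E
```

```text
t: 2.68
eef_pos: [510.6, 197.9, 358.5]
tcp_rot: [-3.14, 0.001, 1.566]
ft_force: [-0.4, -0.6, -0.3]
opening: 1.003
t 2.67 pos [510.6 197.9 358.5] rot [-179.9    0.    89.7] F [-0.4 -0.6 -0.3] open 1.003 j [ 0.25  0.44  1.8  -0.    0.9   0.25]
shift [0.075 0.096 0.823] turn [-0.002  0.001 -0.006]
[np.float64(600.0), np.float64(8.0), 114] [[560.31490736 651.07601635]]
[np.float64(466.02586088027283), np.float64(151.06267873602812), 64] [[322.95813924 377.3448124 ]]
[[425.61405177 286.37793496]]
```

View pics/w1.png

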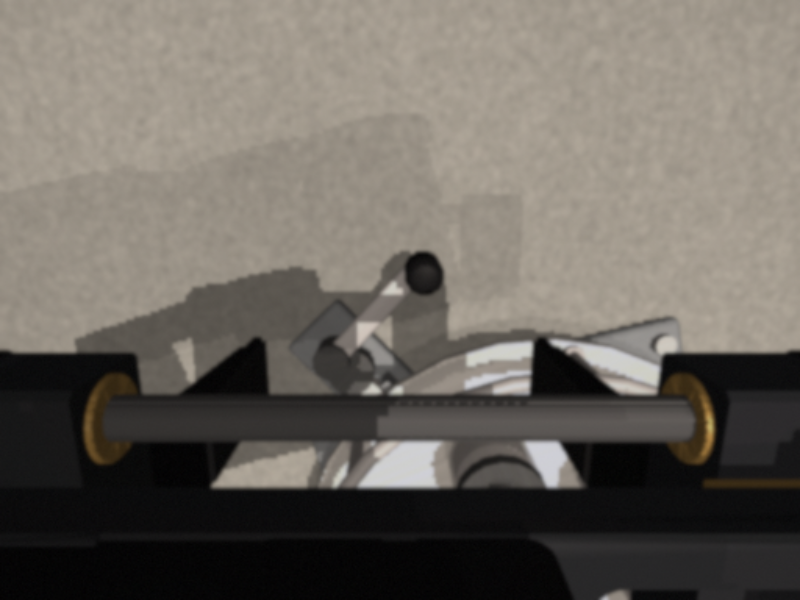

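```bash
python3 - <<'E'
from h import *
c=np.load("w1.npy",allow_pickle=True).item()
print(ray(c,np.array([423,272])*.64,81), ray(c,np.array([333,357])*.64,50), ray(c,np.array([333,357])*.64,64))
E
python3 to.py 523 213 235 90
```

```text
[523.57053259 216.69105848  81.        ] [470.38885594 158.59146494  50.        ] [472.37885906 163.67962129  64.        ]
t 2.73 pos [510.4 196.9 359.1] rot [-180.     0.    89.7] F [-0.8 -0.4 -0.7] open 0.996 j [ 0.25  0.43  1.8  -0.    0.9   0.25]
shift [0.108 0.084 0.827] turn [-0.001  0.001 -0.008]
```

```bash
python3 -m pendant '[{"x":0.11,"y":0.09,"z":0.3,"rx":0.0,"ry":0.0,"rz":0.0,"jaw":1.0},{"x":0.11,"y":0.09,"z":0.5,"rx":0.0,"ry":0.0,"rz":0.0,"jaw":1.0},{"x":0.11,"y":0.09,"z":0.5,"rx":0.0,"ry":0.0,"rz":0.0,"jaw":1.0},{"x":0.11,"y":0.09,"z":0.5,"rx":0.0,"ry":0.0,"rz":0.0,"jaw":1.0}]'
python3 to.py 523 213 235 90
python3 - <<'E'
from h import *
c=env.read_camera("wrist"); cv2.imwrite("pics/w2.png",cv2.resize(c["img"][:,:,::-1],(800,600)))
print(proj(c,[523,213,81])*800/512)
np.save("w2.npy",c,allow_pickle=True)
E
```

```text
t: 3.22
eef_pos: [523.7, 213.0, 286.1]
tcp_rot: [3.14, -0.0, 1.563]
ft_force: [0.2, -0.2, 0.9]
opening: 1.001
t 3.23 pos [523.7 213.  286.1] rot [179.9  -0.   89.6] F [ 0.2 -0.2  0.9] open 1.001 j [ 0.27  0.56  1.83 -0.    0.76  0.28]
shift [-0.    -0.005  0.34 ] turn [ 0.002 -0.    -0.01 ]
[[394.79566794 353.19980957]]
```

View pics/w2.png

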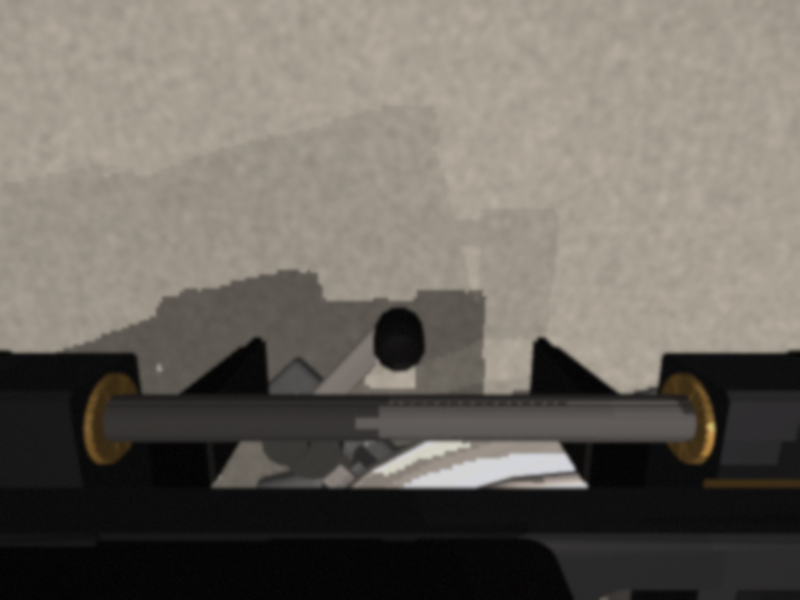

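```bash
python3 -m pendant '[{"x":0.015,"y":0.01,"z":0.2,"rx":0.0,"ry":0.0,"rz":0.0,"jaw":1.0},{"x":0.015,"y":0.01,"z":0.34,"rx":0.0,"ry":0.0,"rz":0.0,"jaw":1.0},{"x":0.015,"y":0.01,"z":0.34,"rx":0.0,"ry":0.0,"rz":0.0,"jaw":0.15},{"x":0.015,"y":0.01,"z":0.34,"rx":0.0,"ry":0.0,"rz":0.0,"jaw":0.15},{"x":0.015,"y":0.01,"z":0.34,"rx":0.0,"ry":0.0,"rz":0.0,"jaw":0.15},{"x":0.015,"y":0.01,"z":0.34,"rx":0.0,"ry":0.0,"rz":0.0,"jaw":0.15},{"x":0.015,"y":0.01,"z":0.34,"rx":0.0,"ry":0.0,"rz":0.0,"jaw":0.15}]'
python3 to.py 523 213 235 90
python3 - <<'E'
from h import *
for n in("wrist","top","scene"):
    c=env.read_camera(n); im=c["img"][:,:,::-1]
    if n=="top": im=im[130:260,170:310]
    if n=="scene": im=im[120:280,200:380]
    cv2.imwrite(f"pics/g_{n}.png",cv2.resize(im,(640,int(640*im.shape[0]/im.shape[1]))))
E
```

```text
t: 4.15
eef_pos: [524.7, 216.4, 234.0]
tcp_rot: [3.141, -0.0, 1.565]
ft_force: [0.5, -0.7, 0.3]
opening: 0.529
t 4.15 pos [524.7 216.4 234. ] rot [180.   -0.   89.6] F [ 0.5 -0.7  0.3] open 0.529 j [ 0.27  0.64  1.85 -0.    0.65  0.28]
shift [-0.023 -0.011 -0.007] turn [ 0.001 -0.    -0.008]
```

View pics/g_scene.png

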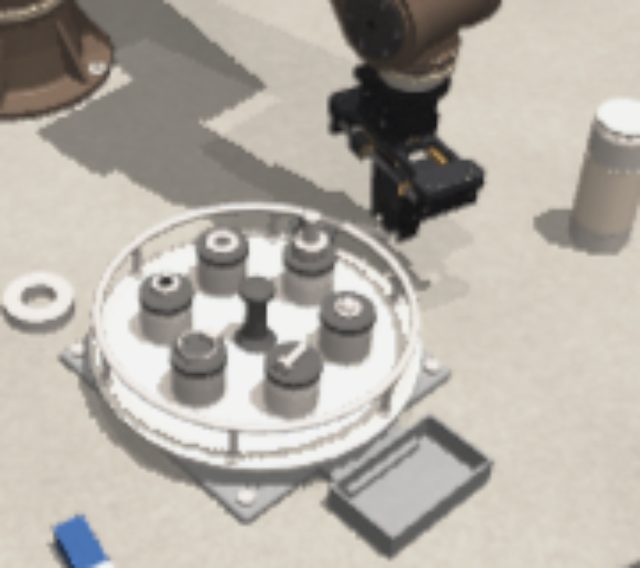

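View pics/g_wrist.png

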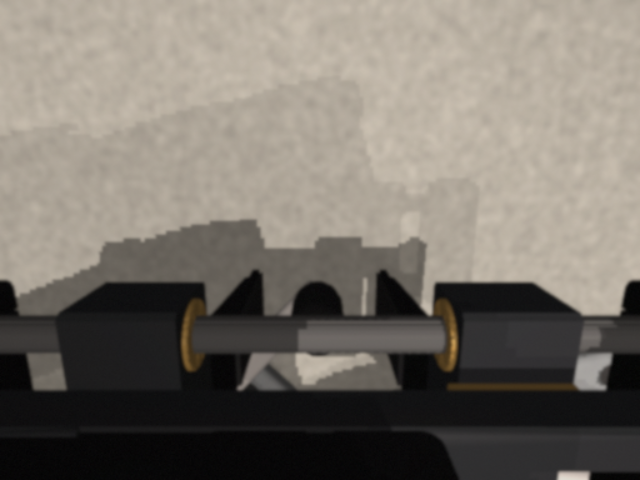

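```bash
python3 -m pendant '[{"x":0.0,"y":0.0,"z":0.0,"rx":0.0,"ry":0.0,"rz":0.0,"jaw":0.1},{"x":0.0,"y":0.0,"z":0.0,"rx":0.0,"ry":0.0,"rz":0.0,"jaw":0.1},{"x":0.0,"y":0.0,"z":0.0,"rx":0.0,"ry":0.0,"rz":0.0,"jaw":0.1},{"x":0.0,"y":0.0,"z":0.0,"rx":0.0,"ry":0.0,"rz":0.0,"jaw":0.1},{"x":0.0,"y":0.0,"z":0.0,"rx":0.0,"ry":0.0,"rz":0.0,"jaw":0.1}]'
python3 to.py 523 213 235 90
```

```text
t: 4.92
eef_pos: [524.5, 216.3, 233.6]
tcp_rot: [-3.141, 0.0, 1.565]
ft_force: [-3.0, -3.4, 1.2]
opening: 0.218
t 4.92 pos [524.5 216.3 233.6] rot [-180.     0.    89.7] F [-3.  -3.4  1.2] open 0.218 j [ 0.27  0.64  1.85 -0.    0.65  0.28]
shift [-0.022 -0.01  -0.009] turn [-0.001  0.001 -0.008]
```

```bash
python3 -m pendant '[{"x":0.05,"y":-0.055,"z":0.0,"rx":0.0,"ry":0.0,"rz":0.0,"jaw":0.1},{"x":0.093,"y":-0.113,"z":0.0,"rx":0.0,"ry":0.0,"rz":0.0,"jaw":0.1},{"x":0.128,"y":-0.18,"z":0.0,"rx":0.0,"ry":0.0,"rz":0.0,"jaw":0.1},{"x":0.155,"y":-0.249,"z":0.0,"rx":0.0,"ry":0.0,"rz":0.0,"jaw":0.1},{"x":0.17,"y":-0.32,"z":0.0,"rx":0.0,"ry":0.0,"rz":0.0,"jaw":0.1},{"x":0.18,"y":-0.393,"z":0.0,"rx":0.0,"ry":0.0,"rz":0.0,"jaw":0.1},{"x":0.18,"y":-0.393,"z":0.0,"rx":0.0,"ry":0.0,"rz":0.0,"jaw":0.1}]'
python3 to.py 404.5 219 234 90
python3 - <<'E'
from h import *
for n in("wrist","scene"):
    c=env.read_camera(n); im=c["img"][:,:,::-1]
    if n=="scene": im=im[120:280,200:380]
    cv2.imwrite(f"pics/m_{n}.png",cv2.resize(im,(640,int(640*im.shape[0]/im.shape[1]))))
E
```

```text
t: 5.8
eef_pos: [466.4, 245.5, 233.9]
tcp_rot: [3.137, -0.003, 1.565]
ft_force: [3.0, 17.6, -8.5]
opening: 0.22
t 5.8 pos [466.4 245.5 233.9] rot [179.7  -0.2  89.7] F [ 3.  17.6 -8.5] open 0.22 j [0.36 0.6  1.96 0.   0.58 0.36]
shift [-0.179 -0.411 -0.003] turn [ 0.006 -0.004 -0.007]
```

View pics/m_wrist.png

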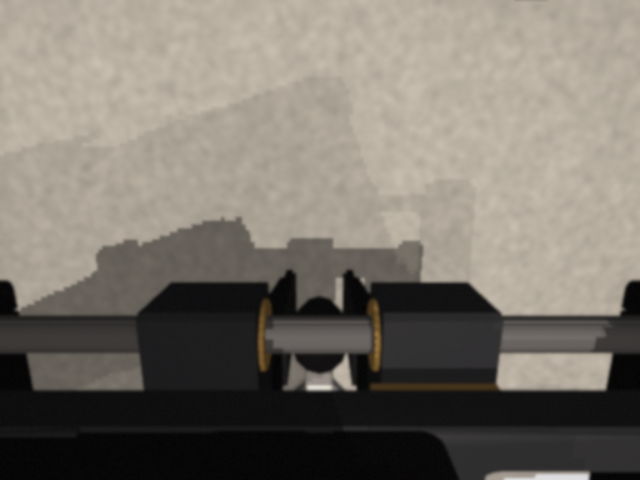

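```bash
python3 -m pendant '[{"x":0.02,"y":-0.05,"z":0.0,"rx":0.0,"ry":0.0,"rz":0.0,"jaw":0.1},{"x":0.015,"y":-0.144,"z":0.0,"rx":0.0,"ry":0.0,"rz":0.0,"jaw":0.1},{"x":-0.01,"y":-0.22,"z":0.0,"rx":0.0,"ry":0.0,"rz":0.0,"jaw":0.1},{"x":-0.04,"y":-0.284,"z":0.0,"rx":0.0,"ry":0.0,"rz":0.0,"jaw":0.1},{"x":-0.08,"y":-0.35,"z":0.0,"rx":0.0,"ry":0.0,"rz":0.0,"jaw":0.1},{"x":-0.08,"y":-0.35,"z":0.0,"rx":0.0,"ry":0.0,"rz":0.0,"jaw":0.1}]'
python3 to.py 405 224 234 90
python3 - <<'E'
from h import *
for n in("wrist","top","scene"):
    c=env.read_camera(n); im=c["img"][:,:,::-1]
    if n=="scene": im=im[120:280,200:380]
    if n=="top": im=im[130:260,170:310]
    cv2.imwrite(f"pics/n_{n}.png",cv2.resize(im,(640,int(640*im.shape[0]/im.shape[1]))))
E
```

```text
t: 6.65
eef_pos: [411.0, 232.8, 233.7]
tcp_rot: [-3.137, -0.0, 1.564]
ft_force: [-16.7, 17.5, 5.1]
opening: 0.125
t 6.65 pos [411.  232.8 233.7] rot [-179.7   -0.    89.6] F [-16.7  17.5   5.1] open 0.125 j [0.38 0.55 2.09 0.   0.51 0.38]
shift [-0.059 -0.039 -0.002] turn [-0.006 -0.    -0.009]
```

View pics/n_wrist.png

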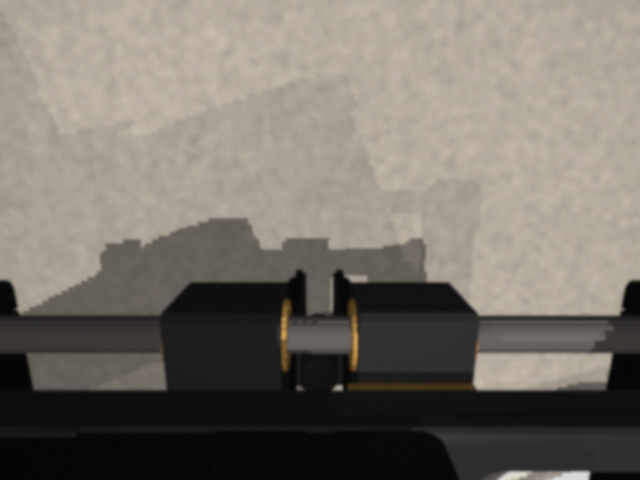

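View pics/n_top.png

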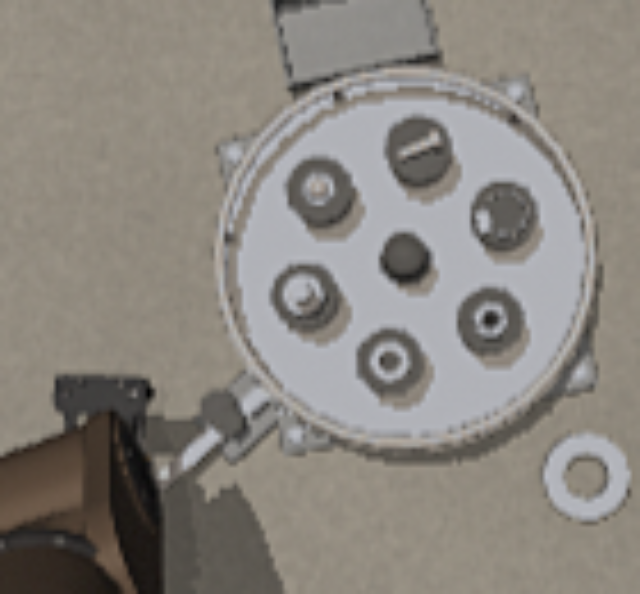

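```bash
python3 -m pendant '[{"x":0.0,"y":0.0,"z":0.0,"rx":0.0,"ry":0.0,"rz":0.0,"jaw":1.0},{"x":0.0,"y":0.0,"z":0.0,"rx":0.0,"ry":0.0,"rz":0.0,"jaw":1.0},{"x":0.0,"y":0.0,"z":0.0,"rx":0.0,"ry":0.0,"rz":0.0,"jaw":1.0},{"x":0.0,"y":0.0,"z":-0.2,"rx":0.0,"ry":0.0,"rz":0.0,"jaw":1.0},{"x":0.0,"y":0.0,"z":-0.6,"rx":0.0,"ry":0.0,"rz":0.0,"jaw":1.0},{"x":-0.3,"y":0.0,"z":-0.9,"rx":0.0,"ry":0.0,"rz":0.0,"jaw":1.0},{"x":-0.3,"y":0.0,"z":-0.9,"rx":0.0,"ry":0.0,"rz":0.0,"jaw":1.0}]'
python3 to.py 405 224 234 90
python3 - <<'E'
from h import *
for n in("wrist","top","scene"):
    c=env.read_camera(n); im=c["img"][:,:,::-1]; np.save(f"p_{n}.npy",c,allow_pickle=True)
    if n=="scene": im=im[120:280,200:380]
    if n=="top": im=im[130:260,170:310]
    cv2.imwrite(f"pics/p_{n}.png",cv2.resize(im,(640,int(640*im.shape[0]/im.shape[1]))))
E
```

```text
t: 7.68
eef_pos: [413.0, 185.6, 371.5]
tcp_rot: [3.136, -0.001, 1.562]
ft_force: [-0.9, -0.2, 0.1]
opening: 0.804
t 7.67 pos [413.  185.6 371.5] rot [ 1.797e+02 -1.000e-01  8.950e+01] F [-0.9 -0.2  0.1] open 0.804 j [ 0.28  0.29  2.01 -0.    0.84  0.28]
shift [ 0.254 -0.061  0.916] turn [ 0.007 -0.002 -0.011]
```

View pics/p_wrist.png

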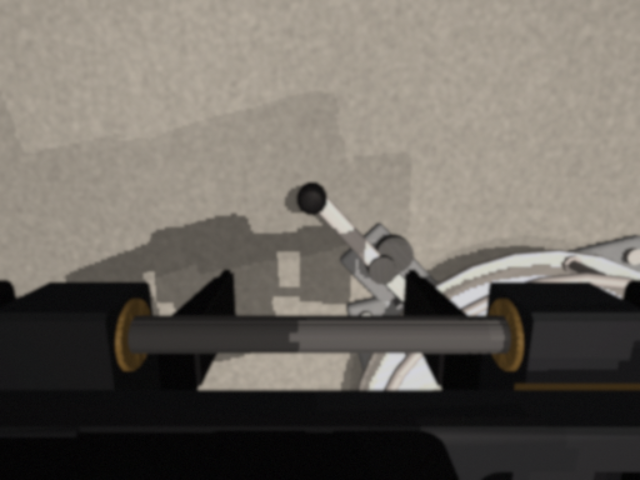

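View pics/p_top.png

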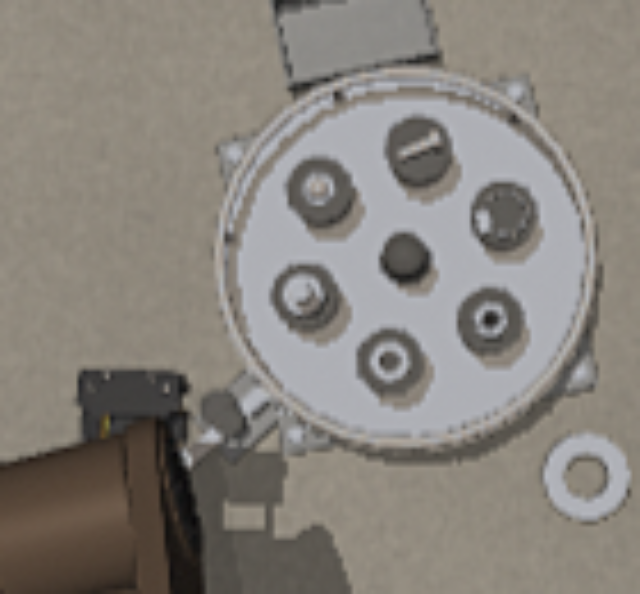

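View pics/p_scene.png

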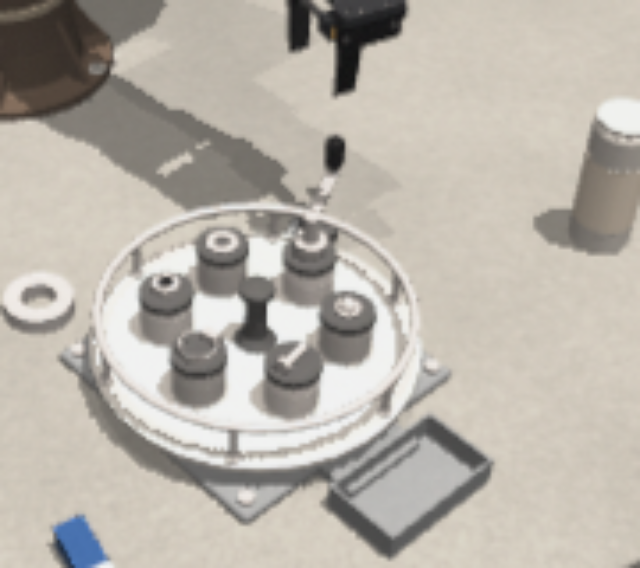

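Run:
```python
from h import *
c=np.load("p_wrist.npy",allow_pickle=True).item()
k=.8
g=ray(c,np.array([312,197])*k,81); print("grip",g)
a=ray(c,np.array([325,209])*k,36);b=ray(c,np.array([372,258])*k,36);print(a,b,np.degrees(np.arctan2(a[1]-b[1],a[0]-b[0])))
for p in [(393,252),(381,268)]: print(ray(c,np.array(p)*k,64),ray(c,np.array(p)*k,36))
print(cv2.Rodrigues(c["rvec"])[0].round(2))
im=c["img"][110:310,200:400,::-1]
cv2.imwrite("pics/p_wz.png",cv2.resize(im,None,fx=3,fy=3,interpolation=cv2.INTER_CUBIC))
```

```text
grip [410.58629683 216.86271561  81.        ]
[420.23587897 201.47299955  36.        ] [458.66198782 160.5245002   36.        ] 133.17984979121044
[470.28399504 173.07662087  64.        ] [475.74535862 165.46745211  36.        ]
[461.68046963 160.67898689  64.        ] [466.30454112 151.86328472  36.        ]
[[ 1.   -0.01  0.01]
 [-0.01 -0.97  0.23]
 [ 0.   -0.23 -0.97]]
```

View pics/p_wz.png

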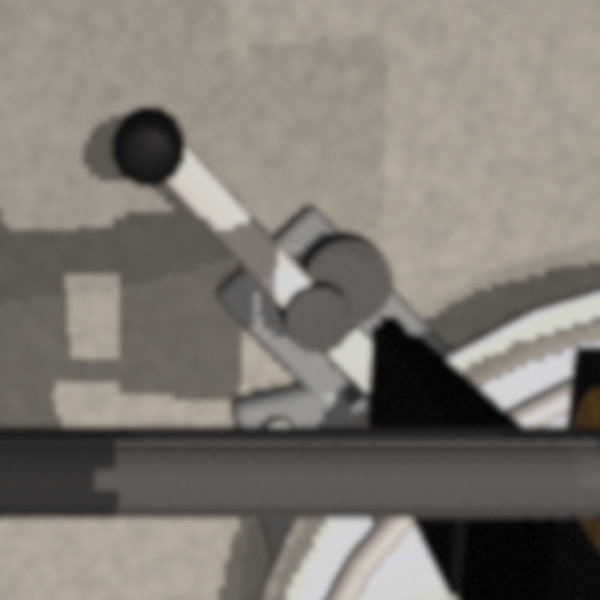

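```bash
python3 to.py 550 -130 340 160; python3 -m pendant '[{"x":-1.0,"y":0.5,"z":0.1,"rx":0.0,"ry":0.0,"rz":-0.8,"jaw":0.6},{"x":-1.0,"y":0.5,"z":0.1,"rx":0.0,"ry":0.0,"rz":-0.8,"jaw":0.6},{"x":-1.0,"y":0.5,"z":0.1,"rx":0.0,"ry":0.0,"rz":-0.8,"jaw":0.6},{"x":-1.0,"y":0.5,"z":0.1,"rx":0.0,"ry":0.0,"rz":-0.8,"jaw":0.6}]'
python3 to.py 550 -130 340 160
```

```text
t 7.83 pos [413.  187.1 368.1] rot [-180.     0.    89.6] F [ 0.9  0.3 -0.1] open 0.93 j [ 0.28  0.3   2.01 -0.    0.84  0.29]
shift [-2.108  0.928  0.187] turn [-1.000e-03 -0.000e+00 -1.564e+00]
t: 8.32
eef_pos: [488.5, 34.7, 351.6]
tcp_rot: [-3.139, -0.002, 2.195]
ft_force: [-0.6, 0.0, -0.1]
opening: 0.629
t 8.32 pos [488.5  34.7 351.6] rot [-1.799e+02 -1.000e-01  1.258e+02] F [-0.6  0.  -0.1] open 0.629 j [-0.06  0.37  1.95 -0.    0.83 -0.69]
shift [-1.131 -0.309  0.076] turn [-0.002 -0.003 -0.761]
```

```bash
python3 -m pendant '[{"x":-0.9,"y":-0.25,"z":0.05,"rx":0.0,"ry":0.0,"rz":-0.76,"jaw":0.6},{"x":-0.9,"y":-0.25,"z":0.05,"rx":0.0,"ry":0.0,"rz":-0.76,"jaw":0.6},{"x":-0.9,"y":-0.25,"z":0.05,"rx":0.0,"ry":0.0,"rz":-0.76,"jaw":0.6},{"x":-0.9,"y":-0.25,"z":0.05,"rx":0.0,"ry":0.0,"rz":-0.76,"jaw":0.6},{"x":-0.9,"y":-0.25,"z":0.05,"rx":0.0,"ry":0.0,"rz":-0.76,"jaw":0.6}]'
python3 to.py 550 -130 340 160
python3 - <<'E'
from h import *
for n in("wrist","scene"):
    c=env.read_camera(n); im=c["img"][:,:,::-1].copy(); np.save(f"r_{n}.npy",c,allow_pickle=True)
    if n=="wrist":
        a=np.radians(np.arange(200,320,2))
        for u in proj(c,np.c_[601+148*np.cos(a),9+148*np.sin(a),82+0*a]):
            if abs(u).max()<600: cv2.circle(im,tuple(int(round(x)) for x in u),1,(0,0,255),-1)
    if n=="scene": im=im[100:280,180:380]
    cv2.imwrite(f"pics/r_{n}.png",cv2.resize(im,(700,int(700*im.shape[0]/im.shape[1]))))
E
```

```text
t: 8.95
eef_pos: [535.6, -94.6, 344.5]
tcp_rot: [-3.141, -0.003, 2.789]
ft_force: [-0.2, 1.3, -0.8]
opening: 0.6
t 8.95 pos [535.6 -94.6 344.5] rot [-180.    -0.2  159.8] F [-0.2  1.3 -0.8] open 0.6 j [-0.3   0.45  1.83 -0.    0.87 -1.51]
shift [-0.172 -0.188  0.03 ] turn [-0.    -0.003 -0.004]
```

View pics/r_wrist.png

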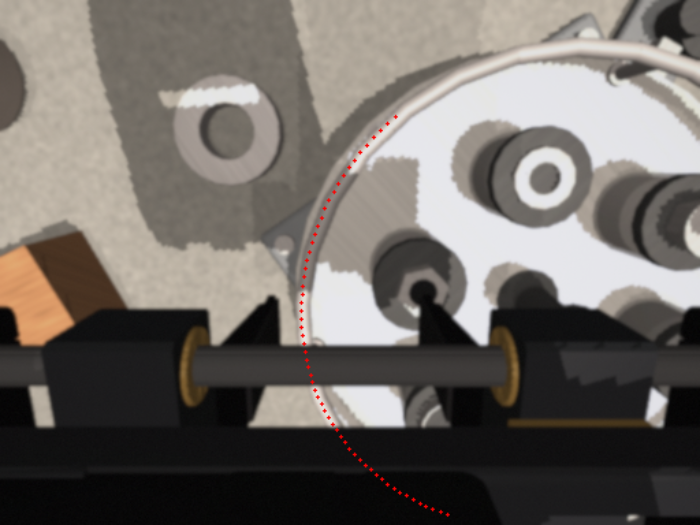

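View pics/r_scene.png

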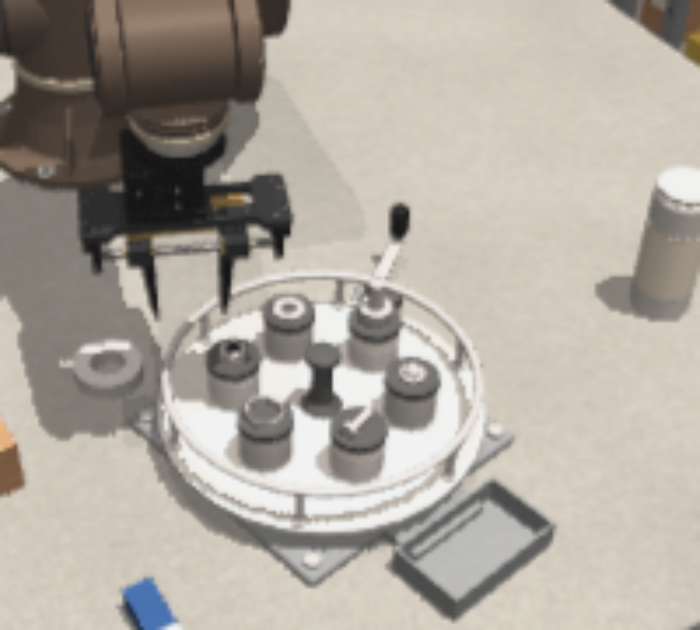

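```bash
python3 to.py 550.4 -130 257 160; python3 -m pendant '[{"x":-0.17,"y":-0.19,"z":0.05,"rx":0.0,"ry":0.0,"rz":0.0,"jaw":0.6},{"x":-0.17,"y":-0.19,"z":0.05,"rx":0.0,"ry":0.0,"rz":0.0,"jaw":0.6},{"x":-0.17,"y":-0.19,"z":0.25,"rx":0.0,"ry":0.0,"rz":0.0,"jaw":0.6},{"x":-0.17,"y":-0.19,"z":0.25,"rx":0.0,"ry":0.0,"rz":0.0,"jaw":0.6}]'
python3 to.py 550.4 -130 257 160
python3 - <<'E'
from h import *
c=env.read_camera("wrist"); im=c["img"][:,:,::-1].copy()
a=np.radians(np.arange(200,320,2))
for u in proj(c,np.c_[601+148*np.cos(a),9+148*np.sin(a),82+0*a]):
            if abs(u).max()<600: cv2.circle(im,tuple(int(round(x)) for x in u),1,(0,0,255),-1)
cv2.imwrite("pics/r2.png",cv2.resize(im,(700,525)))
E
```

```text
t 9.05 pos [535.5 -94.3 345.2] rot [-1.800e+02 -1.000e-01  1.598e+02] F [0.7 0.1 0.2] open 0.599 j [-0.3   0.45  1.83 -0.    0.87 -1.51]
shift [-0.177 -0.189  0.588] turn [-0.    -0.002 -0.004]
t: 9.55
eef_pos: [549.0, -129.5, 307.3]
tcp_rot: [-3.142, -0.004, 2.79]
ft_force: [0.8, -0.8, 0.6]
opening: 0.597
t 9.55 pos [ 549.  -129.5  307.3] rot [-180.    -0.2  159.8] F [ 0.8 -0.8  0.6] open 0.597 j [-0.35  0.52  1.81  0.    0.81 -1.57]
shift [-0.011  0.     0.335] turn [ 0.    -0.005 -0.004]
```

View pics/r2.png

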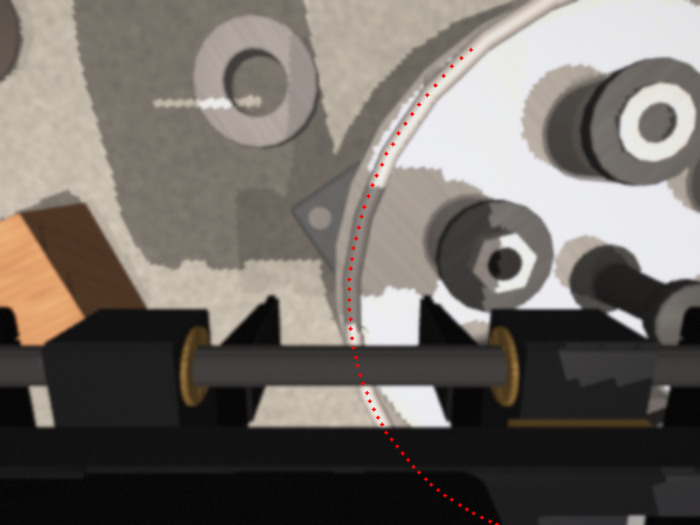

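```bash
python3 -m pendant '[{"x":-0.01,"y":0.0,"z":0.2,"rx":0.0,"ry":0.0,"rz":0.0,"jaw":0.6},{"x":-0.01,"y":0.0,"z":0.34,"rx":0.0,"ry":0.0,"rz":0.0,"jaw":0.6},{"x":-0.01,"y":0.0,"z":0.34,"rx":0.0,"ry":0.0,"rz":0.0,"jaw":0.3},{"x":-0.01,"y":0.0,"z":0.34,"rx":0.0,"ry":0.0,"rz":0.0,"jaw":0.0},{"x":-0.01,"y":0.0,"z":0.34,"rx":0.0,"ry":0.0,"rz":0.0,"jaw":0.0},{"x":-0.01,"y":0.0,"z":0.34,"rx":0.0,"ry":0.0,"rz":0.0,"jaw":0.0},{"x":-0.01,"y":0.0,"z":0.34,"rx":0.0,"ry":0.0,"rz":0.0,"jaw":0.0},{"x":-0.01,"y":0.0,"z":0.34,"rx":0.0,"ry":0.0,"rz":0.0,"jaw":0.0}]'
python3 to.py 550.4 -130 257 160
python3 - <<'E'
from h import *
c=env.read_camera("wrist"); im=c["img"][:,:,::-1].copy()
cv2.imwrite("pics/r3.png",cv2.resize(im,(700,525)))
E
```

```text
t: 10.6
eef_pos: [551.2, -129.6, 258.1]
tcp_rot: [3.139, 0.0, 2.789]
ft_force: [5.1, 16.0, 2.4]
opening: 0.086
t 10.6 pos [ 551.2 -129.6  258.1] rot [179.9   0.  159.8] F [ 5.1 16.   2.4] open 0.086 j [-0.35  0.6   1.84  0.    0.7  -1.57]
shift [ 0.004 -0.004  0.007] turn [ 0.003  0.    -0.004]
```

View pics/r3.png

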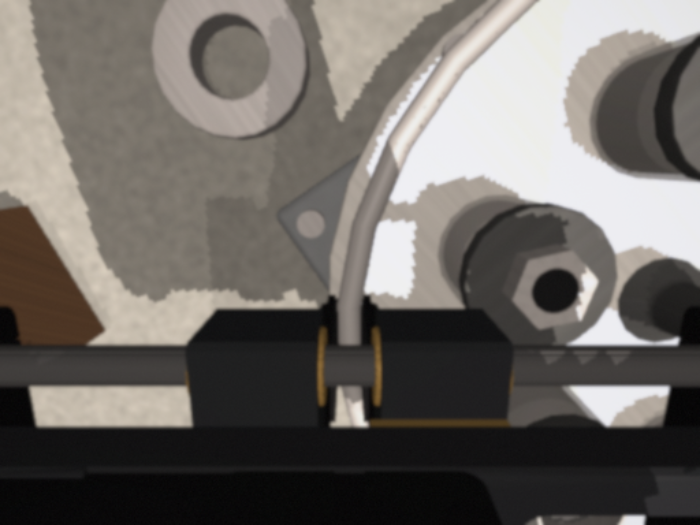

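```bash
python3 -m pendant '[{"x":0.0,"y":0.012,"z":0.0,"rx":0.0,"ry":0.0,"rz":0.0,"jaw":0.0},{"x":0.113,"y":0.018,"z":0.0,"rx":0.0,"ry":0.0,"rz":0.147,"jaw":0.0},{"x":0.225,"y":0.038,"z":0.0,"rx":0.0,"ry":0.0,"rz":0.294,"jaw":0.0},{"x":0.336,"y":0.071,"z":0.0,"rx":0.0,"ry":0.0,"rz":0.442,"jaw":0.0},{"x":0.44,"y":0.116,"z":0.0,"rx":0.0,"ry":0.0,"rz":0.589,"jaw":0.0},{"x":0.44,"y":0.116,"z":0.0,"rx":0.0,"ry":0.0,"rz":0.589,"jaw":0.0},{"x":0.44,"y":0.116,"z":0.0,"rx":0.0,"ry":0.0,"rz":0.589,"jaw":0.0}]'
python3 to.py 550.4 -130 257 160
python3 - <<'E'
from h import *
s=env.state(); v=s["eef_pos"][:2]-[601.5,11]; print(np.linalg.norm(v),np.degrees(np.arctan2(v[1],v[0]))%360)
for n in("wrist","scene"):
    c=env.read_camera(n); im=c["img"][:,:,::-1].copy()
    if n=="scene": im=im[100:280,180:380]
    cv2.imwrite(f"pics/s_{n}.png",cv2.resize(im,(700,int(700*im.shape[0]/im.shape[1]))))
E
```

```text
t: 11.52
eef_pos: [495.0, -92.0, 258.0]
tcp_rot: [-3.141, 0.0, 2.328]
ft_force: [-2.1, 0.4, 6.4]
opening: 0.086
t 11.53 pos [495. -92. 258.] rot [-180.     0.   133.4] F [-2.1  0.4  6.4] open 0.086 j [-0.32  0.54  2.   -0.    0.61 -1.07]
shift [-0.438  0.094  0.007] turn [-0.     0.001 -0.591]
148.19465389123783 224.0403374416863
```

View pics/s_scene.png

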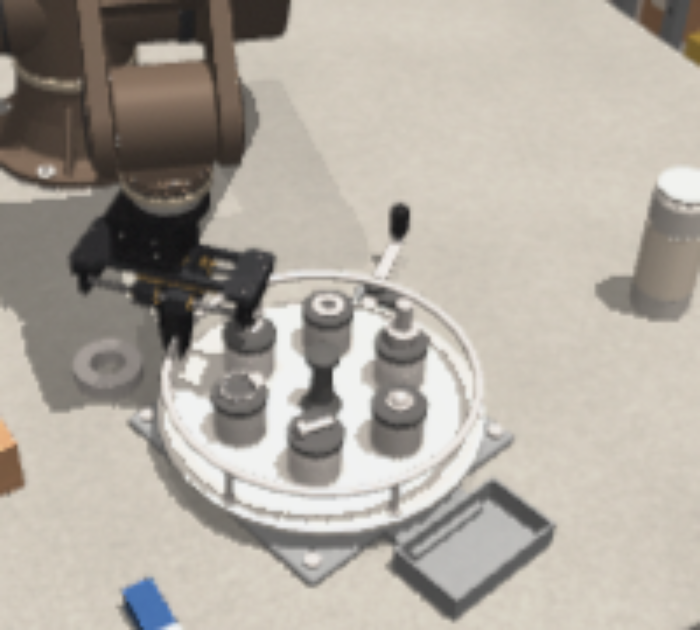

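View pics/s_wrist.png

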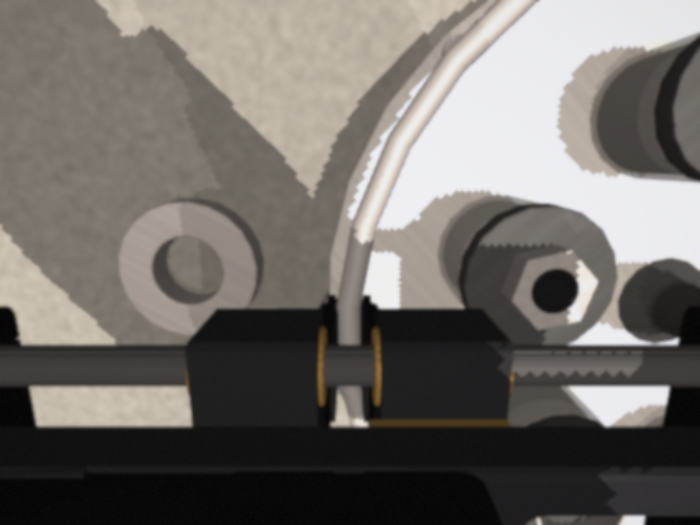

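```bash
python3 -m pendant '[{"x":0.113,"y":0.006,"z":0.0,"rx":0.0,"ry":0.0,"rz":0.147,"jaw":0.0},{"x":0.225,"y":0.026,"z":0.0,"rx":0.0,"ry":0.0,"rz":0.294,"jaw":0.0},{"x":0.336,"y":0.059,"z":0.0,"rx":0.0,"ry":0.0,"rz":0.442,"jaw":0.0},{"x":0.44,"y":0.104,"z":0.0,"rx":0.0,"ry":0.0,"rz":0.589,"jaw":0.0},{"x":0.54,"y":0.161,"z":0.0,"rx":0.0,"ry":0.0,"rz":0.737,"jaw":0.0},{"x":0.54,"y":0.161,"z":0.0,"rx":0.0,"ry":0.0,"rz":0.737,"jaw":0.0},{"x":0.54,"y":0.161,"z":0.0,"rx":0.0,"ry":0.0,"rz":0.737,"jaw":0.0}]'
python3 to.py 550.4 -130 257 160
```

```text
t: 12.5
eef_pos: [456.9, -16.5, 258.0]
tcp_rot: [-3.141, 0.0, 1.75]
ft_force: [-3.3, 0.7, 9.2]
opening: 0.087
t 12.5 pos [456.9 -16.5 258. ] rot [-180.     0.   100.2] F [-3.3  0.7  9.2] open 0.087 j [-0.18  0.49  2.11 -0.    0.54 -0.36]
shift [-0.856  0.479  0.006] turn [-1.000e-03 -0.000e+00 -1.328e+00]
```

```bash
python3 -m pendant '[{"x":0.113,"y":0.006,"z":0.0,"rx":0.0,"ry":0.0,"rz":0.147,"jaw":0.0},{"x":0.225,"y":0.026,"z":0.0,"rx":0.0,"ry":0.0,"rz":0.294,"jaw":0.0},{"x":0.336,"y":0.059,"z":0.0,"rx":0.0,"ry":0.0,"rz":0.442,"jaw":0.0},{"x":0.44,"y":0.104,"z":0.0,"rx":0.0,"ry":0.0,"rz":0.589,"jaw":0.0},{"x":0.54,"y":0.161,"z":0.0,"rx":0.0,"ry":0.0,"rz":0.737,"jaw":0.0},{"x":0.54,"y":0.161,"z":0.0,"rx":0.0,"ry":0.0,"rz":0.737,"jaw":0.0},{"x":0.54,"y":0.161,"z":0.0,"rx":0.0,"ry":0.0,"rz":0.737,"jaw":0.0}]'
python3 to.py 550.4 -130 257 160
python3 - <<'E'
from h import *
s=env.state(); v=s["eef_pos"][:2]-[601.5,11]; print(np.linalg.norm(v),np.degrees(np.arctan2(v[1],v[0]))%360)
for n in("wrist","scene","top"):
    c=env.read_camera(n); im=c["img"][:,:,::-1].copy(); np.save(f"u_{n}.npy",c,allow_pickle=True)
    if n=="scene": im=im[150:280,200:350]
    if n=="top": im=im[110:240,190:320]
    im=cv2.resize(im,None,fx=4.5,fy=4.5,interpolation=cv2.INTER_CUBIC) if n!="wrist" else im
    cv2.imwrite(f"pics/u_{n}.png",im)
E
```

```text
t: 13.38
eef_pos: [466.6, 67.7, 258.0]
tcp_rot: [3.141, -0.0, 1.171]
ft_force: [-2.5, 2.8, 8.7]
opening: 0.087
t 13.38 pos [466.6  67.7 258. ] rot [180.   -0.   67.1] F [-2.5  2.8  8.7] open 0.087 j [ 0.    0.5   2.07 -0.    0.56  0.4 ]
shift [-0.996  1.028  0.007] turn [ 0.     0.    -2.065]
146.3723629946949 157.20038693045103
```

View pics/u_scene.png

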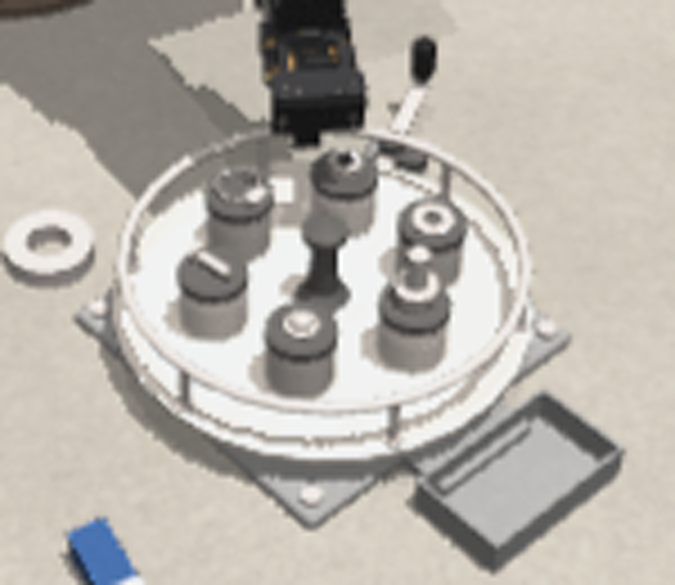

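View pics/u_top.png

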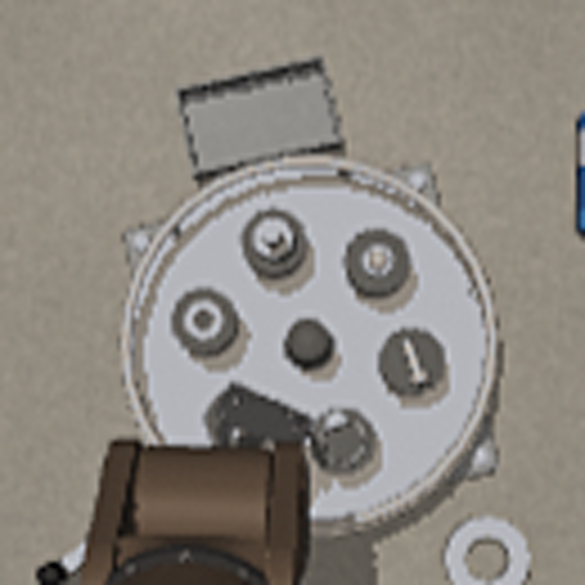

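```bash
cat > ang.py <<'E'
from h import *
from scipy.optimize import least_squares
def fit(c,o,tray,hub,lids):
    f=lambda p:(np.array(p)+.5)/4.5-.5+np.array(o)
    uv=[f(hub)]+[f(t[0]) for t in tray]+[f(l[0]) for l in lids]
    def model(q):
        P=[(q[0],q[1],114)]
        for _,(a,b) in tray: P.append((q[0]+np.cos(q[2])*a-np.sin(q[2])*b,q[1]+np.sin(q[2])*a+np.cos(q[2])*b,30))
        for _,k in lids: t=q[3]+k*np.pi/3; P.append((q[0]+85*np.cos(t),q[1]+85*np.sin(t),94))
        return P
    r=least_squares(lambda q:(proj(c,model(q))-uv).ravel(),[600,9,.23,.6])
    q=r.x; print("axis",q[:2].round(1),"yaw",np.degrees(q[2]).round(2),"jar",np.degrees(q[3]).round(2),"diff deg",np.degrees(q[3]-q[2]).round(2),"rms",np.sqrt((r.fun**2).mean()).round(2))
TT=[((180,93),(241,65)),((322,60),(241,-65)),((343,148),(165,-65)),((198,178),(165,65))]
SS=[((543,395),(165,65)),((416,487),(165,-65)),((622,452),(241,65))]
E
python3 - <<'E'
from ang import *
T=np.load("u_top.npy",allow_pickle=True).item();S=np.load("u_scene.npy",allow_pickle=True).item()
fit(T,(190,110),TT,(309,342),[((275,244),0),((379,264),-1),((412,362),-2),((205,322),1)])
fit(S,(200,150),SS,(326,230),[((414,302),0),((301,330),-1),((212,272),-2),((240,194),-3),((431,224),1)])
E
```

```text
axis [597.9   5.9] yaw 13.38 jar 20.19 diff deg 6.81 rms 0.5
axis [604.8  10.3] yaw 13.1 jar 19.79 diff deg 6.69 rms 0.36
```

```bash
python3 -m pendant '[{"x":0.058,"y":0.002,"z":0.0,"rx":0.0,"ry":0.0,"rz":0.075,"jaw":0.0},{"x":0.116,"y":0.007,"z":0.0,"rx":0.0,"ry":0.0,"rz":0.15,"jaw":0.0},{"x":0.116,"y":0.007,"z":0.0,"rx":0.0,"ry":0.0,"rz":0.15,"jaw":0.0},{"x":0.116,"y":0.007,"z":0.0,"rx":0.0,"ry":0.0,"rz":0.15,"jaw":0.0},{"x":0.116,"y":0.007,"z":0.0,"rx":0.0,"ry":0.0,"rz":0.15,"jaw":0.0},{"x":0.116,"y":0.007,"z":0.0,"rx":0.0,"ry":0.0,"rz":0.15,"jaw":0.0}]'
python3 to.py 550.4 -130 257 160
python3 - <<'E'
from h import *
for n in("scene","top"):
    c=env.read_camera(n); im=c["img"][:,:,::-1].copy(); np.save(f"v_{n}.npy",c,allow_pickle=True)
    if n=="scene": im=im[150:280,200:350]
    if n=="top": im=im[110:240,190:320]
    cv2.imwrite(f"pics/v_{n}.png",cv2.resize(im,None,fx=4.5,fy=4.5,interpolation=cv2.INTER_CUBIC))
E
```

```text
t: 14.28
eef_pos: [474.3, 83.1, 258.0]
tcp_rot: [3.141, -0.0, 1.052]
ft_force: [-2.9, 2.8, 7.7]
opening: 0.085
t 14.28 pos [474.3  83.1 258. ] rot [180.   -0.   60.3] F [-2.9  2.8  7.7] open 0.085 j [0.04 0.51 2.05 0.   0.58 0.55]
shift [-0.983  1.145  0.007] turn [ 0.     0.    -2.216]
```

View pics/v_scene.png

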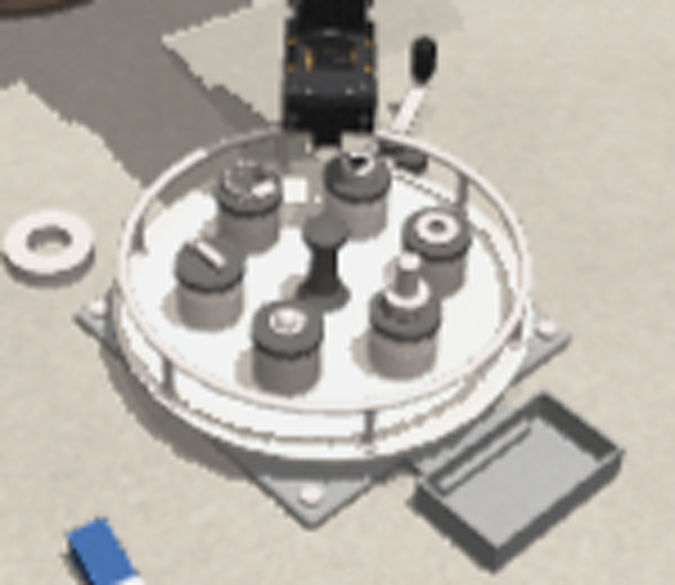

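View pics/v_top.png

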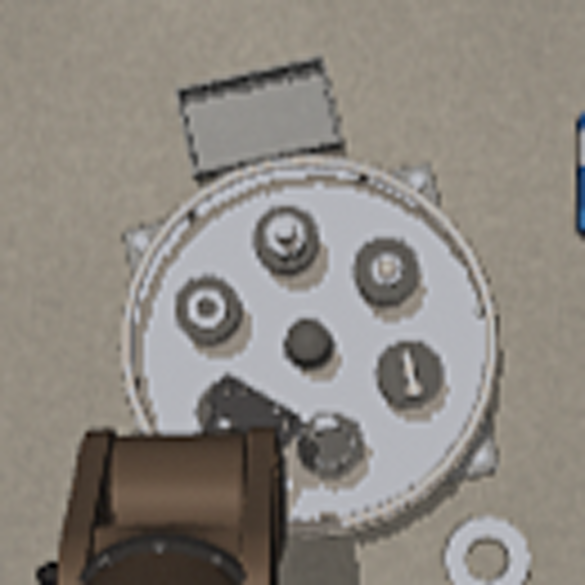

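Run:
```python
from ang import *
T=np.load("v_top.npy",allow_pickle=True).item();S=np.load("v_scene.npy",allow_pickle=True).item()
fit(T,(190,110),TT,(309,342),[((287,240),0),((387,272),-1),((410,375),-2),((209,311),1)])
fit(S,(200,150),SS,(326,230),[((405,313),0),((288,329),-1),((210,263),-2),((249,187),-3),((437,234),1)])
```

```text
axis [597.9   5.6] yaw 13.44 jar 13.68 diff deg 0.24 rms 0.48
axis [605.6  10.2] yaw 13.15 jar 12.81 diff deg -0.34 rms 0.33
```

```bash
python3 -c "
from cell import env
print(env.job_done()); s=env.state(); print(s['t'],s['opening'],s['ft_force'])"
```

```text
the job is handed in; nothing more can be done
None
the job is handed in; nothing more can be done
```

The locking lever is swung out, the wheel-bolt jar is at the front behind the pick tray, and I handed the job in at about 14.4 s with the gripper holding the rail.

- **Lever:** The wrist camera put it at 133.2° in the world frame, and straight out is about 133.3°, so it stands at about 90°. Its grip slid towards the edge of the pads during the swing. I let go and checked the lever in the pictures rather than re-gripping, and it was still in the same place at the end.
- **Jar:** I turned the carousel clockwise by about 99°. The last checks put the jar 0.24° to one side of the front line (top camera) and 0.34° to the other (scene camera), which is about half a millimetre against the 12 mm allowed.
- **Rail grip:** The gripper opening read 0.085 (about 8 mm on the 9 mm tube). The force on the wrist was under 10 N. The force between fingers and rail cannot be read directly; the grip setting is 30 N.
- **Bystanders:** They looked unmoved in the last pictures, which cover only the carousel area; I did not measure them.
- **Disagreement:** The two fixed cameras disagree on the turning axis by about 8 mm in x and 5 mm in y. This hardly affects the jar angle, because each camera measured it against its own view of the stand.

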